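# Free the hold-up pawl of a bench press and press a bottle's stopper home

## Task

The small blue bench press is set up to seat the red rubber stopper that is only started in the neck of the clear bottle. Press the press's red pawl pad down until the pawl is right off the teeth (it stays there), then push the raised lever down by its black cross grip until the stopper's flange sits fully home on the bottle's rim, without forcing the lever. Only press and push with the fingertips: do not grasp, lift or shove anything, leave the bottle and the other things round the press alone, and move away at the end.

Things in the scene. Friction and masses are not known exactly. Their poses are not given: they have to be found in the camera images.
- press: The press, a blue casting bolted down: base plate 100 mm (its x) by 250 mm (its y), origin at the middle of the underside, z up. The lever swings in its y-z plane: the column stands at y = +35 mm, the ram and bottle at y = -50 mm, the lever's grip points to -y, the pawl pad lies out on the +y side. Its highest fixed part, the bracket at the pawl's pivot, is 274 mm over the table.
- lever_hinge (a point): The point on the lever's hinge axis (along the press's x), 215 mm over the table; fixed to the press.
- lever_grip (a point): The lever's black rubber cross grip: a round bar 90 mm long along the press's x, 23 mm in diameter (this point at its centre), always 210 mm from lever_hinge. At the raised stop it lies 200 mm to -y of the hinge and 65 mm above it (280 mm over the table); with the stopper home 205 mm to -y and 45 mm below it.
- press_lever (a joint): Angle of the lever, rad: 0 at the raised stop (18 degrees above level), growing as the grip goes down; starts at 0 to 0.04. Pawl on the teeth: blocked at 0.05. Pawl off: 2 to 4 N at the grip moves it and it stays where left. The ram meets the stopper at 0.41 and then needs about 10 N; stopper home at 0.53, solid after that.
- hold_pawl (a joint): Angle of the hold-up pawl, rad: 0 with its nose down in the teeth (at the start), growing as its red pad is pressed down; stop at 0.36. The nose is clear of the teeth from about 0.16; count it off at 0.22 or more. The pivot is stiff (about 2 N at the pad moves it) and the pawl stays where it is left.
- pawl_pad (a point): Middle of the top face of the pawl's red ribbed thumb pad, 28 mm along the press's x by 32 mm along its y; moves with the pawl. It lies 50 mm to the +y side of the pawl's pivot, at the start 283 mm over the table; it sinks about 19 mm to the stop and moves about 4 mm outward (+y) as it does. The pawl's nose end, 110 mm to -y of it, stands 296 mm high and rises 17 mm.
- bottle: The clear round glass bottle, 50 mm wide and 72 mm high, standing loose on the press's steel seat under the ram; origin at the centre of its underside. Not to be touched by the fingers.
- bottle_seat (a point): Centre of the press's steel seat, whose top lies 16 mm over the table, inside a low round rim.
- stopper (a joint): How far the red rubber stopper has been driven into the neck, m: 0 as started (its flange 10 mm above the rim), 0.010 with the flange on the rim.
- stopper_top (a point): Centre of the top of the stopper's 25 mm wide, 4 mm thick red flange; 102 mm over the table at the start, 92 mm when home.
- next_bottle: Bystander: amber glass bottle with a black stopper, 42 mm wide and 84 mm high; origin at the centre of its underside.
- stain_bottle: Bystander: small amber dropper bottle with a yellow teat, 45 mm wide and 114 mm high; origin at the centre of its underside.
- sample_jar: Bystander: small clear jar with a green lid, 37 mm wide and 90 mm high; origin at the centre of its underside.

How it is judged:
By the outcome, as a careful person would: the job done as asked, in the order asked, and still so for the second after the job is handed in, with the robot touching nothing.
It also fails if it takes over 48 s, if anything falls off the work surface, if the arm or the gripper's body presses on something with over 40 N, if the wrist force passes 120 N, or if a joint passes its speed limit or range.

## Robot

A 6-joint arm with a two-finger parallel gripper is mounted at the origin on a cart in front of the work surface, level with it; the furniture and walls round the work are solid. World frame = base frame: x ahead of the robot, y to its left, z up, the work surface at z = 0. Lengths are in m, angles in rad, forces in N, time in s.
With the tool pointing down it reaches from about 0.35 to 0.975 m from the base axis. Payload 4.9 kg.
Tool frame: the origin (TCP) lies at the very end of the fingers, on their centre line; the grasp point (between the pads) lies 19 mm behind it (ctrl.grasp_offset is the distance from the TCP to the grasp point, in m); z points along the fingers, y is the line along which they close (so a half turn about z gives the same grasp; the last joint's range is limited). The gripper opens to 85 mm and grips with 20 to 120 N. Pads are 22 mm wide; open, the fingers measure 114 mm over their backs; the gripper's body (76 mm by 85 mm) begins 54 mm behind the grasp point. The pads swing forward as they close: fully open they stand 13 mm farther back than shut.
Start: joints at [1.045, 0.053, 1.613, -0, 1.476, -0.119], TCP at [0.247, 0.574, 0.231] pointing down, gripper open.
Joint ranges: [-3.01, 3.01], [-1.01, 2.22], [0.06, 2.58], [-1.02, 4.17], [0.09, 2.62], [-3.14, 3.14]. Speed limits (rad/s): [2.57, 2.57, 3.14, 3.14, 3.14, 3.14].

## Interface

Orientations are given as a rotation vector (axis times angle).
In Python, from station import ctrl, optics gives the robot as it stands.
- The arm moves only by the shell command python3 -m handwheel 'ROWS' [OPENING] [FORCE]. ROWS is JSON, a list of rows, each an object of numbers: "tx", "ty", "tz": the shift along the tool's x, y, z in mm; "roll": the turn about the tool's z in rad. A call has 1 to 12 rows; each row shifts and turns the commanded pose from where the row before left it, along the tool's axes as they then stand; what a row does not reach is not made up. A row lasts 1/12 s, in which the tool goes at most 41.7 mm and 7.16 degrees, less where a joint would pass 70% of its speed; a pose out of reach is approached as far as the arm can. A call with a gripper value outside its range is refused whole. OPENING is the finger opening in mm, from 0 to 85.4, set as the call begins (- or left out, the last holds). The fingers move at their own pace and stop on an object; FORCE is the grip in N (left out, the last holds). Time passes only in rows, so rows that do not move let the fingers close. It gives the time, the measured TCP pose, the force, the opening and the grip force at its end, in the units of the state.
- ctrl.get_obs(): the state, without advancing time (a new reading comes with each control period).
- optics.get_image(name): name is "side" or "top"; returns (picture, depth): 384x512x3 uint8, red, green, blue; 384x512 float32, m along the optical axis (not along the pixel's ray), 0 where there is no reading.
- optics.camera_params(name): a dict with "mtx" (3x3 intrinsics, pixels), "k1" (the pictures are not rectified: a ray, as slopes to the right and down, at radius r is drawn at 1 + k1 r^2 times it, then the intrinsics apply), "extrinsics" (4x4, takes a point from camera to world coordinates). Camera axes: x right, y down, z forward; pixel columns grow to the right and rows downward; lengths in m; the calibration is good to about 2 mm. A picture is of the moment at which its call begins. camera_params takes no time and is no camera call.
- ctrl.finish_job(): hands the job in; it is judged then, once.
The state is a dict: "t": time; "q": joint angles; "dq": joint speeds; "effort": joint torques, N m; "tool_pos": TCP position; "tool_rot": TCP orientation; "contact_force": force on the tool from outside, world axes, zero at the start; "wrist_torque": the same for the moment, N m; "opening": finger opening in m; "grip_force": force on a finger pad.
Only numpy, scipy, OpenCV 4.12 (cv2) and the standard library are available. Lean on these libraries where they do the work, as an engineer would, in place of code of your own. Each camera call takes 0.05 s, during which the arm holds its last target. There are 200 camera calls.

## Working session

There is one attempt and no reset: what is moved stays moved. The work goes in short steps, Python scripts to look and compute and a shell command to move; the robot and the scene stay as the last step left them, time stands still between calls to the robot, and variables do not carry over. Pictures are saved under pics/ and viewed, at most 10 in all, crops included, and the job is handed in when it is done.

```bash
mkdir -p pics; cat > h.py <<'E'
import numpy as np, cv2
from station import ctrl, optics
def pix2w(name,u,v,d):
    p=optics.camera_params(name);K=np.array(p["mtx"]);k1=p["k1"]
    xy=np.array([(u-K[0,2])/K[0,0],(v-K[1,2])/K[1,1]]);s=xy.copy()
    for _ in range(20): s=xy/(1+k1*(s@s))
    return (np.array(p["extrinsics"])@np.array([s[0]*d,s[1]*d,d,1]))[:3]
E
python3 - <<'E'
from h import *
for n in("side","top"):
    im,d=optics.get_image(n); cv2.imwrite(f"pics/{n}0.png",cv2.resize(im[:,:,::-1],(800,600),interpolation=cv2.INTER_CUBIC)); np.save(n+"0.npy",d);np.save(n+"0i.npy",im)
    p=optics.camera_params(n);print(np.round(p["mtx"],1),p["k1"],np.round(p["extrinsics"],3))
o=ctrl.get_obs();print(o["t"],o["tool_pos"],o["tool_rot"],o["opening"])
E
```

```text
[[395.1   0.  255.7]
 [  0.  395.1 192.8]
 [  0.    0.    1. ]] -0.029181355185904187 [[ 0.945 -0.185  0.269  0.271]
 [-0.326 -0.494  0.806 -0.581]
 [-0.017 -0.849 -0.527  0.635]
 [ 0.     0.     0.     1.   ]]
[[388.4   0.  254. ]
 [  0.  388.4 190. ]
 [  0.    0.    1. ]] -0.11058607146008688 [[ 0.01  -0.99   0.144  0.41 ]
 [-1.    -0.012 -0.012  0.168]
 [ 0.014 -0.144 -0.989  1.083]
 [ 0.     0.     0.     1.   ]]
0.1 [0.24700113 0.57351016 0.23016463] [-6.34467929e-01 -3.07624069e+00  2.80016423e-03] 0.08524449049412322
```

View pics/side0.png

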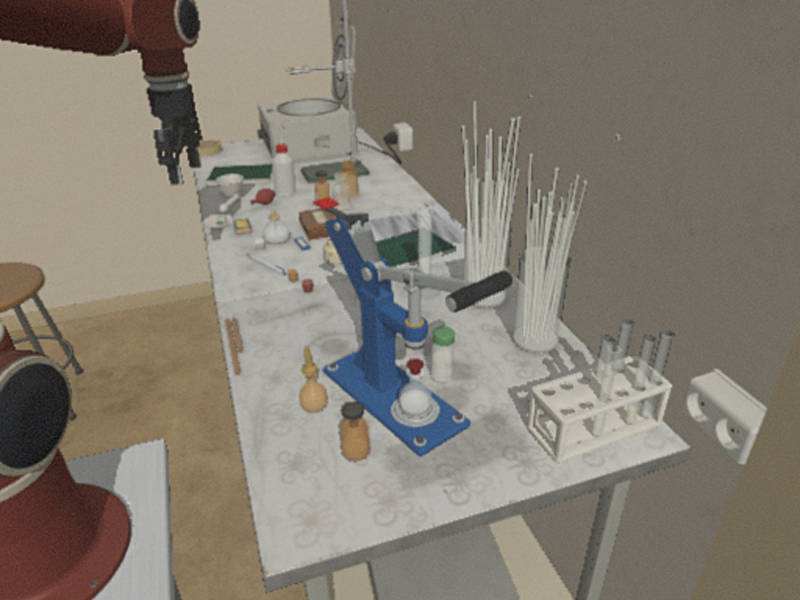

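View pics/top0.png

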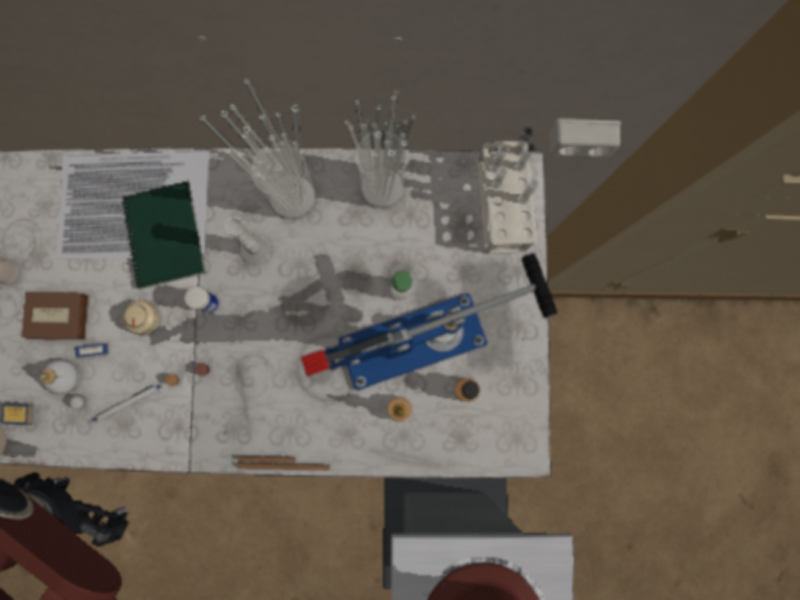

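The top picture (800 px scale) shows the red pad at (315,362), the grip bar at (539,285) running from (529,256) to (549,314), and the press axis running from lower left to upper right. The amber bottles lie to the press's −x side and the green jar to its +x side.

```bash
cat >> h.py <<'E'
def ray(name,u,v,z):
    a=pix2w(name,u,v,.3);b=pix2w(name,u,v,1.);return a+(b-a)*(z-a[2])/(b[2]-a[2])
E
python3 - <<'E'
from h import *
im=np.load("top0i.npy").astype(int);d=np.load("top0.npy");s=.64
for n,u,v,z in[("pad",315,362,.283),("grip",539,285,.2915),("gripA",529,256,.2915),("gripB",549,314,.2915),("b1",361,382,.012),("b2",347,339,.012),("b3",480,341,.012),("b4",465,299,.012),("green",402,282,.09),("amber",467,389,.084),("stain",400,408,.114)]:
    u*=s;v*=s;dd=np.median(d[int(v)-1:int(v)+2,int(u)-1:int(u)+2]);print(n,ray("top",u,v,z).round(4),pix2w("top",u,v,dd).round(4))
r=(im[...,0]>130)&(im[...,1]<50)
n,l,st,c=cv2.connectedComponentsWithStats(r.astype(np.uint8))
for i in range(1,n):
    if st[i,4]>40:
        print(st[i],c[i],ray("top",*c[i],.283).round(4)); m=l==i; print(cv2.minAreaRect(np.argwhere(m)[:,::-1].astype(np.float32)), np.median(d[m]))
m=(im.max(2)<45); m[:,:330]=0;m[:160]=0;m[205:]=0;m[:,356:]=0
n,l,st,c=cv2.connectedComponentsWithStats(m.astype(np.uint8))
for i in range(1,n):
    if st[i,4]>60:
        print("g",st[i],c[i],ray("top",*c[i],.287).round(4)); print(cv2.minAreaRect(np.argwhere(l==i)[:,::-1].astype(np.float32)), np.median(d[l==i]))
# tcp axes
from scipy.spatial.transform import Rotation as R
print(R.from_rotvec(ctrl.get_obs()["tool_rot"]).as_matrix().round(3))
# side view grip
ds=np.load("side0.npy")
for u,v in[(480,290),(449,302),(510,278)]:
    u*=s;v*=s;print("side",pix2w("side",u,v,ds[int(v),int(u)]).round(4))
E
```

```text
pad [0.4384 0.2652 0.283 ] [0.4384 0.2652 0.283 ]
grip [ 0.5434 -0.0309  0.2915] [ 0.5448 -0.0331  0.2829]
gripA [ 0.5827 -0.0183  0.2915] [ 0.5848 -0.0205  0.282 ]
gripB [ 0.5046 -0.0435  0.2915] [ 0.5055 -0.0457  0.2833]
b1 [0.4143 0.2164 0.012 ] [0.4142 0.216  0.0211]
b2 [0.4894 0.2425 0.012 ] [0.4704 0.2249 0.267 ]
b3 [0.4885 0.007  0.012 ] [0.488  0.008  0.0191]
b4 [0.5634 0.0333 0.012 ] [0.5623 0.0343 0.0196]
green [0.5794 0.1479 0.09  ] [0.5795 0.1479 0.0897]
amber [0.4043 0.0397 0.084 ] [0.4042 0.0396 0.0831]
stain [0.3737 0.1497 0.114 ] [0.3728 0.1492 0.0905]
[195 225  14  13 107] [202.18691589 231.01869159] [0.4398 0.264  0.283 ]
((201.6000213623047, 231.80001831054688), (11.384199142456055, 12.016654968261719), 71.56504821777344) 0.7946536
g [335 163  21  40 329] [344.88449848 182.42553191] [ 0.5441 -0.0319  0.287 ]
((344.91192626953125, 182.08119201660156), (40.13847351074219, 9.033382415771484), 69.14553833007812) 0.81395644
[[-0.918  0.396 -0.001]
 [ 0.396  0.918 -0.002]
 [ 0.    -0.002 -1.   ]]
side [ 0.5439 -0.0472  0.2804]
side [ 0.5053 -0.05    0.2746]
side [ 0.5894 -0.0323  0.2787]
```

```bash
python3 -m handwheel '[{"tz":-17,"roll":0.118},{"tz":-17,"roll":0.118},{"tz":-17,"roll":0.118},{"tz":-17,"roll":0.118},{"tz":-17,"roll":0.118},{"tz":-17,"roll":0.118},{"tz":-17,"roll":0.119},{}]' 0 30; cat > st.py <<'E'
from h import *
from scipy.spatial.transform import Rotation as R
def to(T):
    o=ctrl.get_obs();M=R.from_rotvec(o["tool_rot"]).as_matrix();print("t",round(o["t"],2),"pos",o["tool_pos"].round(4) if hasattr(o["tool_pos"],"round") else o["tool_pos"],"hdg y",np.degrees(np.arctan2(M[1,1],M[0,1])).round(2),"tilt",M[:,2].round(4),"F",np.round(o["contact_force"],1))
    print("move mm",(M.T@(np.array(T)-o["tool_pos"])*1000).round(1))
E
python3 -c "
from st import *
to([.438,.2665,.345])"
```

```text
t 0.1 pos [0.247  0.5735 0.2302] hdg y 66.69 tilt [-0.001  -0.0016 -1.    ] F [-0.4 -0.7 -0.3]
move mm [-296.9 -206.6 -114.5]$[0]: bad value
```

```bash
python3 -m handwheel '[{"tx":0,"ty":0,"tz":-17,"roll":0.118},{"tx":0,"ty":0,"tz":-17,"roll":0.118},{"tx":0,"ty":0,"tz":-17,"roll":0.118},{"tx":0,"ty":0,"tz":-17,"roll":0.118},{"tx":0,"ty":0,"tz":-17,"roll":0.118},{"tx":0,"ty":0,"tz":-17,"roll":0.118},{"tx":0,"ty":0,"tz":-17,"roll":0.119},{"tx":0,"ty":0,"tz":0,"roll":0}]' 0 30; python3 -c "
from st import *
to([.438,.2665,.345])"
```

```text
t: 0.77
tool_pos: [0.2478, 0.575, 0.3545]
tool_rot: [-1.819, -2.56, -0.01]
contact_force: [-0.5, -0.0, 1.2]
opening: 0.0002
grip_force: 0.0
t 0.77 pos [0.2478 0.575  0.3545] hdg y 19.2 tilt [ 0.0031  0.0054 -1.    ] F [-0.5 -0.   1.2]
move mm [-353.9   78.1    8.4]
```

```bash
python3 -m handwheel '[{"tx":-20,"ty":4,"tz":0,"roll":0},{"tx":-35,"ty":8,"tz":0,"roll":0},{"tx":-35,"ty":8,"tz":0,"roll":0},{"tx":-35,"ty":8,"tz":0,"roll":0},{"tx":-35,"ty":8,"tz":0,"roll":0},{"tx":-35,"ty":8,"tz":0,"roll":0},{"tx":-35,"ty":8,"tz":0,"roll":0},{"tx":-35,"ty":8,"tz":0,"roll":0},{"tx":-35,"ty":8,"tz":0,"roll":0},{"tx":-35,"ty":8,"tz":0,"roll":0},{"tx":-20,"ty":2,"tz":0,"roll":0},{"tx":0,"ty":0,"tz":0,"roll":0}]'; python3 -m handwheel '[{"tx":0,"ty":0,"tz":0,"roll":0},{"tx":0,"ty":0,"tz":0,"roll":0}]'; python3 -c "
from st import *
to([.438,.2665,.295])"
```

```text
t: 1.77
tool_pos: [0.4394, 0.2616, 0.3485]
tool_rot: [-1.82, -2.561, 0.004]
contact_force: [-0.3, -0.5, -1.6]
opening: 0.0003
grip_force: 0.0
t: 1.93
tool_pos: [0.4378, 0.2652, 0.3493]
tool_rot: [-1.815, -2.563, 0.001]
contact_force: [-0.6, -0.8, 0.1]
opening: -0.0003
grip_force: 0.0
t 1.93 pos [0.4378 0.2652 0.3493] hdg y 19.41 tilt [-0.0015 -0.     -1.    ] F [-0.6 -0.8  0.1]
move mm [ 1.2  0.7 54.3]
```

```bash
python3 -m handwheel '[{"tx":1,"ty":1,"tz":15,"roll":0},{"tx":0,"ty":0,"tz":20,"roll":0},{"tx":0,"ty":0,"tz":18,"roll":0},{"tx":0,"ty":0,"tz":0,"roll":0},{"tx":0,"ty":0,"tz":0,"roll":0}]'; python3 - <<'E'
from st import *
to([.438,.2665,.267])
a=[optics.get_image(n)[0] for n in("top","side")]
c=[cv2.resize(a[0][180:290,150:290],(700,550),interpolation=cv2.INTER_CUBIC)[:,:400],cv2.resize(a[1][90:200,170:310],(700,550),interpolation=cv2.INTER_CUBIC)[:,:400]]
cv2.imwrite("pics/c1.png",np.hstack(c)[:,:,::-1])
E
```

```text
t: 2.35
tool_pos: [0.4377, 0.2668, 0.296]
tool_rot: [-1.813, -2.564, 0.004]
contact_force: [-0.3, 0.1, 0.3]
opening: -0.0001
grip_force: 0.0
t 2.35 pos [0.4377 0.2668 0.296 ] hdg y 19.46 tilt [-2.7e-03 -9.0e-04 -1.0e+00] F [-0.3  0.1  0.3]
move mm [-0.4  0.3 29. ]
```

View pics/c1.png

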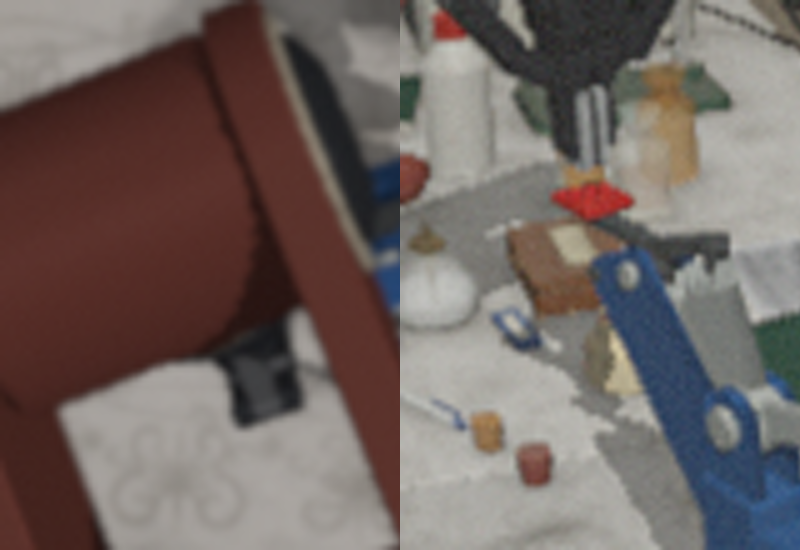

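The side crop shows the fingertips at (590,165) directly above the red pad at (593,200). The top view is blocked by the arm. I'll press now.

```bash
python3 -m handwheel '[{"tx":0,"ty":0,"tz":6,"roll":0},{"tx":0,"ty":0,"tz":4,"roll":0},{"tx":0,"ty":0,"tz":3,"roll":0},{"tx":0,"ty":0,"tz":3,"roll":0},{"tx":0,"ty":0,"tz":3,"roll":0},{"tx":0,"ty":0,"tz":0,"roll":0}]';python3 -m handwheel '[{"tx":0,"ty":0,"tz":3,"roll":0},{"tx":1,"ty":0,"tz":3,"roll":0},{"tx":1,"ty":0,"tz":2,"roll":0},{"tx":0,"ty":0,"tz":0,"roll":0},{"tx":0,"ty":0,"tz":0,"roll":0}]'
```

```text
t: 2.95
tool_pos: [0.4389, 0.2664, 0.2784]
tool_rot: [-1.817, -2.562, -0.002]
contact_force: [-0.1, 2.0, 2.0]
opening: 0.0001
grip_force: 0.7
t: 3.37
tool_pos: [0.4382, 0.2676, 0.2697]
tool_rot: [1.817, 2.562, -0.002]
contact_force: [0.1, 1.2, 0.7]
opening: 0.0001
grip_force: 0.5
```

```bash
python3 -m handwheel '[{"tx":0,"ty":0,"tz":2,"roll":0},{"tx":0,"ty":0,"tz":1,"roll":0},{"tx":0,"ty":0,"tz":0,"roll":0},{"tx":0,"ty":0,"tz":0,"roll":0}]'; python3 -m handwheel '[{"tx":0,"ty":0,"tz":-10,"roll":0},{"tx":0,"ty":0,"tz":-25,"roll":0},{"tx":0,"ty":0,"tz":-30,"roll":0},{"tx":0,"ty":0,"tz":-30,"roll":0},{"tx":0,"ty":0,"tz":0,"roll":0},{"tx":0,"ty":0,"tz":0,"roll":0}]'; python3 - <<'E'
from st import *
to([.5455,-.0355,.36])
im,d=optics.get_image("side")
im0=np.load("side0i.npy");d0=np.load("side0.npy")
for I,D in((im0,d0),(im,d)):
    I=I.astype(int);m=((I[...,0]>150)&(I[...,1]<50)).astype(np.uint8);m[:110]=0;m[150:]=0
    n,l,st,c=cv2.connectedComponentsWithStats(m)
    for i in range(1,n):
        if st[i,4]>25: print(st[i],c[i],pix2w("side",*c[i],np.median(D[l==i])).round(4))
c=[cv2.resize(x[100:190,190:290],(400,360),interpolation=cv2.INTER_CUBIC) for x in(im0,im)]
cv2.imwrite("pics/c2.png",np.hstack(c)[:,:,::-1])
E
```

```text
t: 3.7
tool_pos: [0.4382, 0.2679, 0.2673]
tool_rot: [-1.817, -2.562, 0.0]
contact_force: [-1.0, 1.4, 2.3]
opening: -0.0001
grip_force: 1.3
t: 4.2
tool_pos: [0.439, 0.2679, 0.3653]
tool_rot: [1.816, 2.56, 0.006]
contact_force: [0.1, -0.4, -0.3]
opening: 0.0004
grip_force: 0.0
t 4.2 pos [0.439  0.2679 0.3653] hdg y 19.29 tilt [ 0.0045  0.0012 -1.    ] F [ 0.1 -0.4 -0.3]
move mm [-3.216e+02  2.000e-01  5.400e+00]
```

View pics/c2.png

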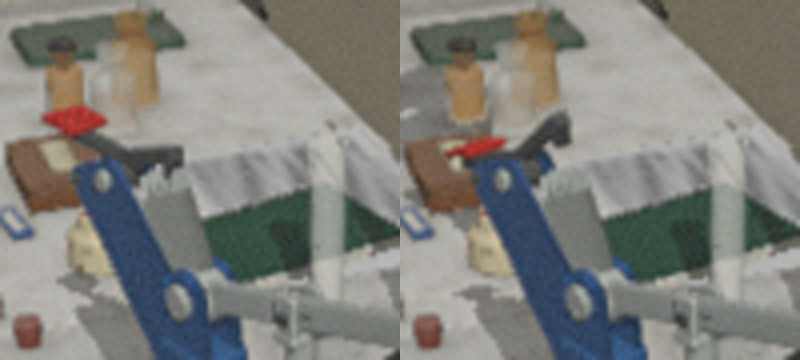

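The left and right crops compare before and after: the red pad dropped from (75,120) to (475,150), and the nose now stands at (560,125), well off the teeth. The pawl stays there. Next is the grip.

```bash
python3 -m handwheel '[{"tx":-20,"ty":0,"tz":0,"roll":0},{"tx":-32,"ty":0,"tz":0,"roll":0},{"tx":-32,"ty":0,"tz":0,"roll":0},{"tx":-32,"ty":0,"tz":0,"roll":0},{"tx":-32,"ty":0,"tz":0,"roll":0},{"tx":-32,"ty":0,"tz":0,"roll":0},{"tx":-32,"ty":0,"tz":0,"roll":0},{"tx":-32,"ty":0,"tz":0,"roll":0},{"tx":-32,"ty":0,"tz":0,"roll":0},{"tx":-32,"ty":0,"tz":0,"roll":0},{"tx":-14,"ty":0,"tz":0,"roll":0},{"tx":0,"ty":0,"tz":0,"roll":0}]'; python3 -m handwheel '[{"tx":0,"ty":0,"tz":20,"roll":0},{"tx":0,"ty":0,"tz":30,"roll":0},{"tx":0,"ty":0,"tz":10,"roll":0},{"tx":0,"ty":0,"tz":0,"roll":0},{"tx":0,"ty":0,"tz":0,"roll":0}]'; python3 - <<'E'
from st import *
to([.5455,-.036,.2915])
a=[optics.get_image(n)[0] for n in("top","side")]
c=[cv2.resize(a[0][140:230,280:380],(400,360),interpolation=cv2.INTER_CUBIC),cv2.resize(a[1][130:220,250:350],(400,360),interpolation=cv2.INTER_CUBIC)]
cv2.imwrite("pics/c3.png",np.hstack(c)[:,:,::-1])
E
```

```text
t: 5.25
tool_pos: [0.5446, -0.0384, 0.3599]
tool_rot: [-1.821, -2.556, 0.004]
contact_force: [-0.2, 1.2, -0.2]
opening: -0.0002
grip_force: 0.0
t: 5.67
tool_pos: [0.5441, -0.0351, 0.3017]
tool_rot: [-1.815, -2.562, 0.001]
contact_force: [0.2, 0.5, 0.6]
opening: 0.0001
grip_force: 0.0
t 5.67 pos [ 0.5441 -0.0351  0.3017] hdg y 19.37 tilt [-2.e-03  6.e-04 -1.e+00] F [0.2 0.5 0.6]
move mm [-1.4  1.  10.2]
```

View pics/c3.png

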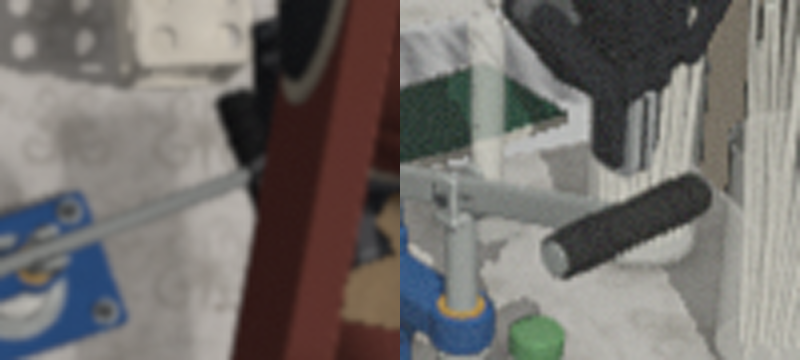

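The side crop shows the closed fingertips at (630,165) just above the middle of the black bar at (627,222). I'll push down along its arc.

```bash
python3 -m handwheel '[{"tx":-1,"ty":0,"tz":6,"roll":0},{"tx":-2,"ty":0,"tz":5,"roll":0},{"tx":-2,"ty":0,"tz":5,"roll":0},{"tx":-2,"ty":0,"tz":6,"roll":0},{"tx":-1,"ty":0,"tz":7,"roll":0},{"tx":-1,"ty":0,"tz":7,"roll":0},{"tx":0,"ty":0,"tz":0,"roll":0}]'; python3 -m handwheel '[{"tx":-1,"ty":0,"tz":7,"roll":0},{"tx":-1,"ty":0,"tz":7,"roll":0},{"tx":-1,"ty":0,"tz":7,"roll":0},{"tx":0,"ty":0,"tz":7,"roll":0},{"tx":0,"ty":0,"tz":7,"roll":0},{"tx":0,"ty":0,"tz":7,"roll":0},{"tx":0,"ty":0,"tz":6,"roll":0},{"tx":0,"ty":0,"tz":0,"roll":0}]'; python3 -c "
from st import *
to([.5455,-.036,.1815])"
```

```text
t: 6.35
tool_pos: [0.5472, -0.0447, 0.2644]
tool_rot: [-1.817, -2.56, 0.001]
contact_force: [-1.1, 0.2, -0.9]
opening: -0.0002
grip_force: 0.0
t: 7.02
tool_pos: [0.5477, -0.0468, 0.216]
tool_rot: [-1.815, -2.56, 0.001]
contact_force: [-0.1, 0.1, -0.6]
opening: 0.0001
grip_force: 0.0
t 7.02 pos [ 0.5477 -0.0468  0.216 ] hdg y 19.31 tilt [-0.0032  0.0014 -1.    ] F [-0.1  0.1 -0.6]
move mm [10.8  1.6 34.6]
```

No force shows on the readout, so I'll check with a picture.

```bash
python3 - <<'E'
from st import *
im=optics.get_image("side")[0]
cv2.imwrite("pics/c4.png",cv2.resize(im[120:270,220:370],(600,600),interpolation=cv2.INTER_CUBIC)[:,:,::-1])
E
```

```text
(no output)
```

View pics/c4.png

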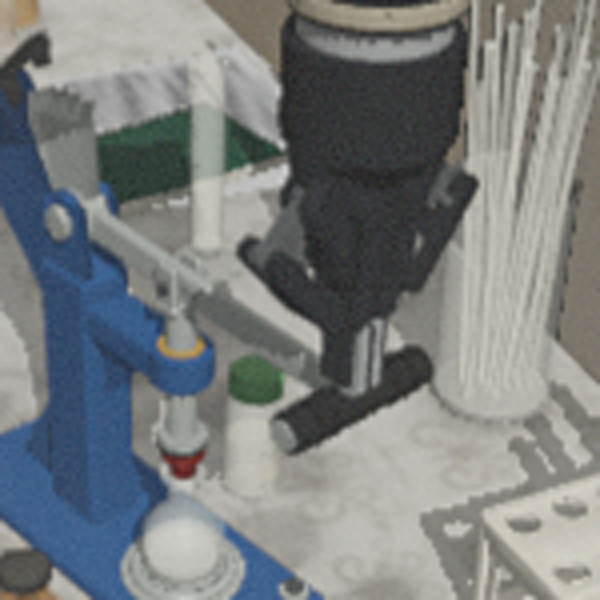

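The picture shows the tips resting on the lowered bar at (360,385) and the ram about to meet the stopper at (183,455). I'll continue slowly.

```bash
python3 -m handwheel '[{"tx":0,"ty":0,"tz":4,"roll":0},{"tx":1,"ty":0,"tz":4,"roll":0},{"tx":1,"ty":0,"tz":4,"roll":0},{"tx":1,"ty":0,"tz":3,"roll":0},{"tx":0,"ty":0,"tz":0,"roll":0}]'; python3 -m handwheel '[{"tx":1,"ty":0,"tz":3,"roll":0},{"tx":1,"ty":0,"tz":3,"roll":0},{"tx":0,"ty":0,"tz":3,"roll":0},{"tx":0,"ty":0,"tz":0,"roll":0}]';  python3 -m handwheel '[{"tx":1,"ty":0,"tz":2,"roll":0},{"tx":1,"ty":0,"tz":2,"roll":0},{"tx":0,"ty":0,"tz":0,"roll":0}]'
```

```text
t: 7.48
tool_pos: [0.548, -0.0447, 0.2037]
tool_rot: [1.817, 2.561, -0.0]
contact_force: [0.5, -1.5, 1.1]
opening: -0.0001
grip_force: 1.0
t: 7.82
tool_pos: [0.5479, -0.0439, 0.1961]
tool_rot: [1.815, 2.559, -0.001]
contact_force: [-0.4, -3.6, 6.7]
opening: -0.0
grip_force: 2.9
t: 8.07
tool_pos: [0.5478, -0.0422, 0.1926]
tool_rot: [1.815, 2.557, -0.001]
contact_force: [-0.2, -3.5, 7.1]
opening: -0.0001
grip_force: 3.3
```

```bash
for i in 1; do python3 -m handwheel '[{"tx":0,"ty":0,"tz":2,"roll":0},{"tx":0,"ty":0,"tz":2,"roll":0},{"tx":0,"ty":0,"tz":0,"roll":0}]'; python3 -m handwheel '[{"tx":0,"ty":0,"tz":2,"roll":0},{"tx":0,"ty":0,"tz":1,"roll":0},{"tx":0,"ty":0,"tz":0,"roll":0}]'; done
```

```text
t: 8.32
tool_pos: [0.5476, -0.0418, 0.1884]
tool_rot: [1.815, 2.558, 0.0]
contact_force: [0.6, -4.3, 6.9]
opening: -0.0001
grip_force: 3.5
t: 8.57
tool_pos: [0.5475, -0.0414, 0.1855]
tool_rot: [1.815, 2.559, 0.001]
contact_force: [-1.0, -2.9, 7.7]
opening: 0.0001
grip_force: 3.7
```

```bash
python3 -m handwheel '[{"tx":0,"ty":0,"tz":2,"roll":0},{"tx":0,"ty":0,"tz":0,"roll":0}]'; python3 -m handwheel '[{"tx":0,"ty":0,"tz":1,"roll":0},{"tx":0,"ty":0,"tz":0,"roll":0}]'; python3 -m handwheel '[{"tx":0,"ty":0,"tz":1,"roll":0},{"tx":0,"ty":0,"tz":0,"roll":0}]'
```

```text
t: 8.73
tool_pos: [0.5474, -0.0412, 0.1834]
tool_rot: [1.816, 2.56, 0.001]
contact_force: [-1.1, -1.2, 8.3]
opening: 0.0003
grip_force: 3.9
t: 8.9
tool_pos: [0.5474, -0.041, 0.1825]
tool_rot: [1.816, 2.56, 0.001]
contact_force: [-1.3, -1.2, 7.3]
opening: -0.0001
grip_force: 4.1
t: 9.07
tool_pos: [0.5473, -0.0409, 0.1815]
tool_rot: [1.816, 2.56, 0.002]
contact_force: [-1.4, -0.7, 8.7]
opening: -0.0001
grip_force: 4.2
```

No solid stop yet, so I'll go on by 1 mm steps until the force rises.

```bash
python3 -m handwheel '[{"tx":0,"ty":0,"tz":1,"roll":0},{"tx":0,"ty":0,"tz":0,"roll":0}]'; python3 -m handwheel '[{"tx":0,"ty":0,"tz":1,"roll":0},{"tx":0,"ty":0,"tz":0,"roll":0}]'
```

```text
t: 9.23
tool_pos: [0.5473, -0.0408, 0.1805]
tool_rot: [1.816, 2.56, 0.002]
contact_force: [-1.2, -0.0, 8.3]
opening: -0.0001
grip_force: 4.3
t: 9.4
tool_pos: [0.5473, -0.0407, 0.1802]
tool_rot: [1.816, 2.561, 0.002]
contact_force: [-3.3, -0.7, 11.7]
opening: -0.0001
grip_force: 5.7
```

```bash
python3 -m handwheel '[{"tx":0,"ty":0,"tz":1,"roll":0},{"tx":0,"ty":0,"tz":0,"roll":0}]'; python3 - <<'E'
from st import *
im=optics.get_image("side")[0]
cv2.imwrite("pics/c5.png",cv2.resize(im[190:270,230:310],(600,600),interpolation=cv2.INTER_CUBIC)[:,:,::-1])
E
```

```text
t: 9.57
tool_pos: [0.5474, -0.0407, 0.1799]
tool_rot: [1.816, 2.561, 0.002]
contact_force: [-3.8, -0.4, 15.1]
opening: 0.0001
grip_force: 7.2
```

View pics/c5.png

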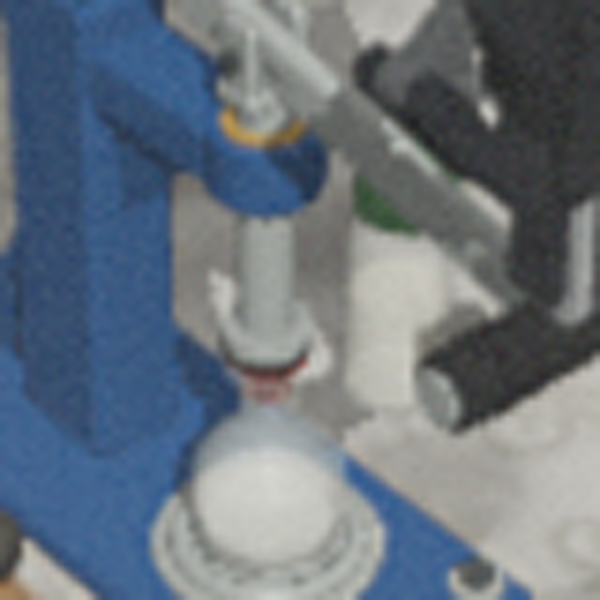

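The ram disc sits on the flange at (265,370) with the flange on the neck, and the last 2 mm commanded moved the tip only 0.6 mm while the force rose. The stopper has hit its solid stop, so I'll retreat.

```bash
python3 -m handwheel '[{"tx":0,"ty":0,"tz":-3,"roll":0},{"tx":0,"ty":0,"tz":-8,"roll":0},{"tx":0,"ty":0,"tz":-20,"roll":0},{"tx":0,"ty":0,"tz":-30,"roll":0},{"tx":0,"ty":0,"tz":-30,"roll":0},{"tx":0,"ty":0,"tz":-30,"roll":0},{"tx":0,"ty":0,"tz":-30,"roll":0},{"tx":-10,"ty":-10,"tz":-20,"roll":0},{"tx":-20,"ty":-10,"tz":-10,"roll":0},{"tx":-20,"ty":-10,"tz":0,"roll":0},{"tx":-20,"ty":0,"tz":0,"roll":0},{"tx":0,"ty":0,"tz":0,"roll":0}]';python3 -m handwheel '[{"tx":0,"ty":0,"tz":0,"roll":0},{"tx":0,"ty":0,"tz":0,"roll":0}]'; python3 - <<'E'
from st import *
im=optics.get_image("side")[0]
cv2.imwrite("pics/c6.png",cv2.resize(im[120:270,200:350],(600,600),interpolation=cv2.INTER_CUBIC)[:,:,::-1])
E
```

```text
t: 10.62
tool_pos: [0.5412, -0.1189, 0.3567]
tool_rot: [-1.821, -2.559, 0.001]
contact_force: [0.3, -0.3, -0.6]
opening: -0.0003
grip_force: 0.0
t: 10.78
tool_pos: [0.541, -0.116, 0.3566]
tool_rot: [-1.816, -2.561, -0.0]
contact_force: [0.3, -0.3, -0.2]
opening: 0.0003
grip_force: 0.0
```

View pics/c6.png

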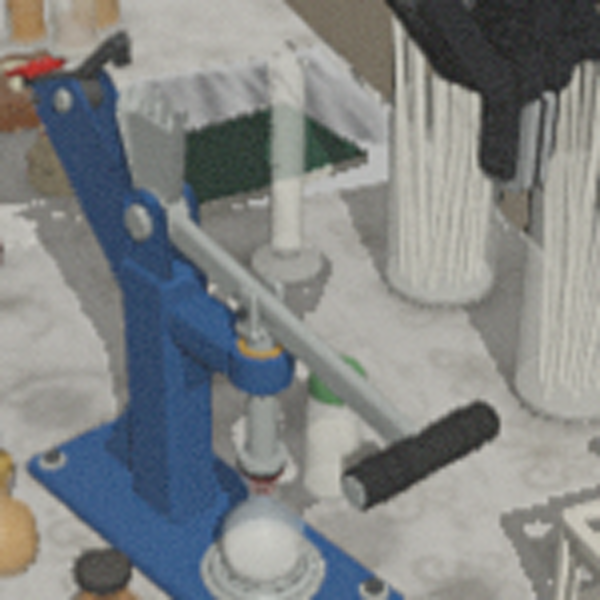

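The lever has stayed down with its grip at (420,455), the pawl is still off at (110,50), the ram is on the seated stopper at (262,470), and the gripper is clear.

```bash
python3 -c "
from station import ctrl
print(ctrl.finish_job())"
```

```text
the job is handed in; nothing more can be done
None
```

The pawl is pressed clear of the teeth, the stopper is pushed home to its solid stop with about 15 N peak at the grip, the arm is clear, and the job was handed in at about 11 s; the verdict was not shown.

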